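Start the rye toast

ROBOT

A 6-joint arm with a two-finger parallel gripper is mounted at the origin on a cart in front of the work surface, level with it; the furniture and walls round the work are solid. World frame = base frame: x ahead of the robot, y to its left, z up, the work surface at z = 0. Lengths are in m, angles in rad, forces in N, time in s.
With the tool pointing down it reaches from about 0.275 to 0.825 m from the base axis. Payload 4.9 kg.
Tool frame: the origin (TCP) lies on the centre line of the jaws, within the pads' length; the fingertips stand 17 mm ahead of it and the grasp point (between the pads) lies 2 mm behind it (ctrl.tcp_to_tips is the distance from the TCP to the fingertips, in m); z points along the fingers, y is the line along which they close (so a half turn about z gives the same grasp; the last joint's range is limited). The gripper opens to 85 mm and grips with 20 to 120 N. Pads are 22 mm wide; open, the fingers measure 114 mm over their backs; the gripper's body (76 mm by 85 mm) begins 54 mm behind the grasp point. The pads swing forward as they close: fully open they stand 13 mm farther back than shut.
Start: joints at [-1.47, 0.326, -0.193, 1.052, 0, 1.437], TCP at [0.128, -0.535, 0.248] pointing down, gripper open.
Joint ranges: [-2.65, 2.65], [-0.97, 1.79], [-1.3, 1.35], [-1.93, 2.1], [-1.47, 1.37], [-3.14, 3.14]. Speed limits (rad/s): [2.57, 2.57, 3.14, 3.14, 3.14, 3.14].

INTERFACE

Orientations are given as a rotation vector (axis times angle).
In Python, from cell import ctrl, eyes, ticket, jaws gives the robot as it stands (ctrl), with the cameras (eyes), the job (ticket) and the gripper (jaws). Calls block until the motion is done:
- ctrl.movep(position, orientation): joint-space move of the TCP to a pose.
- ctrl.move_l(position, velocity=0.15, rot=None, until_force=None): straight line of the TCP; rot=None keeps the orientation; velocity is the mean speed in m/s. With until_force (N) it stops when the force on the tool has changed by that much, and returns True; else False.
- ctrl.set_joints(angles): joint-space move.
- jaws.let_go() and jaws.grab(newtons=None): open the fingers fully, or close them until they stop; newtons is the grip in N (None keeps the last).
- ctrl.sleep(seconds).
- ctrl.ik(position, orientation): joint angles nearest the present ones, or None.
- eyes.grab_frame(name): name is "scene" or "top"; returns a dict with "img" (400x640x3 uint8, red, green, blue), "fx", "fy", "cx", "cy" (pixels), "k1" (the pictures are not rectified: a ray, as slopes to the right and down, at radius r is drawn at 1 + k1 r^2 times it, then the intrinsics apply), "cam_to_world" (4x4, takes a point from camera to world coordinates). Camera axes: x right, y down, z forward; pixel columns grow to the right and rows downward; lengths in m; the calibration is good to about 2 mm. A picture is of the moment at which its call begins. There is no depth.
A pose or a line that the arm cannot do raises ctrl.MotionError and nothing moves.
- ticket.sign_off(): hands the job in; it is judged then, once.
Readings, each from a call of its own:
- ctrl.read_clock(): time.
- ctrl.read_q(): joint angles.
- ctrl.read_joint_velocities(): joint speeds.
- ctrl.read_tau(): joint torques, N m.
- ctrl.read_position(): TCP position.
- ctrl.read_eef_rot(): TCP orientation.
- ctrl.read_contact_force(): force on the tool from outside, world axes, zero at the start.
- ctrl.read_wrist_torque(): the same for the moment, N m.
- ctrl.read_finger_gap(): opening from 0.0 (shut) to 1.0 (fully open).
- ctrl.read_grasp_force(): force on a finger pad.
Only numpy, scipy, OpenCV 4.12 (cv2) and the standard library are available. Lean on these libraries where they do the work, as an engineer would, in place of code of your own. Each camera call takes 0.05 s, during which the arm holds its last target. There are 200 camera calls.

TASK

Start the dark rye slice toasting: with the fingertips push down the toaster lever of the side the rye is in, past its catch, then let go so that the lever springs back up a little and stays caught partway down, with the slice down inside. The lighter white slice is for later, so leave its lever up; work only by the lever, do not handle the bread, and do not shove or lift the toaster or disturb the things around it.

Things in the scene. Friction and masses are not known exactly. Their poses are not given: they have to be found in the camera images.
- toaster: four-slot steel toaster with black front panel, 260 (x) x 270 (y) x 178 mm high, 2.4 kg, loose on its feet. Origin: centre of its underside. Own x points from front to back; the front with the two levers faces the robot (yaw within 0.3 rad). Own y points left as the robot sees it. The slots run along x; the left lever (own y +65 mm) works the two left slots, the right one (-65 mm) the two right
- rye_slice: dark brown rye bread slice, 100 x 13 x 90 mm high, 45 g, standing loose on the rack of the outermost left or outermost right slot (toaster's own y = +92 or -92 mm; which one varies). Origin: centre of its lower edge, 112 mm above the table with the lever up; its top stands 24 mm out of the toaster and sinks with its lever
- white_slice: slice of white bread with a light brown crust, same size, in the outermost slot of the other side
- lever_left (a joint): left lever, metres pushed down: 0 = up, as it starts. Slides straight down against a spring (3 to 8 N) to a stop at 0.050. A stop pin inside clicks behind a hooked catch once it is pushed to about 0.040 (push to 0.044 to 0.049 to be sure); let go, it rises and stays caught at about 0.0355. Let go sooner, it springs back to 0
- lever_right (a joint): right lever, the same
- lever_left_knob (a point): centre of the flat top of the left lever's silver knob, 158 mm in front of the toaster's centre (28 mm out from its front) and 170 mm above the table with the lever up; moves down with the lever. The knob is 32 (x) x 32 (y) x 12 mm high, with free air in front of and below it
- lever_right_knob (a point): the same point of the right lever's knob
- mug: orange mug, 81 x 113 x 101 mm high, standing in front of the toaster's left half. Origin: centre of its underside
- jar: jar with a yellow cap, 69 mm across, 160 mm high, standing left of the toaster. Origin: centre of its underside
- plate: cream plate, 200 mm across, 22 mm high, lying right of the toaster. Origin: centre of its underside
- salt: salt shaker, 44 mm across, 90 mm high, standing in front of the toaster's right half. Origin: centre of its underside

How it is judged:
On the way, in this order (a step that is already met when the one before it is completed fails the run):
1. the rye side's lever is pushed down past its catch (((y of rye_slice in the frame of toaster above 0 m and value of joint lever_left above 0.0385 m) or (y of rye_slice in the frame of toaster below 0 m and value of joint lever_right above 0.0385 m))).
2. let go, it has come back up and stays caught (((y of rye_slice in the frame of toaster above 0 m and value of joint lever_left between 0.033 and 0.0372 m and contact force between the fingers and toaster below 0.3 N) or (y of rye_slice in the frame of toaster below 0 m and value of joint lever_right between 0.033 and 0.0372 m and contact force between the fingers and toaster below 0.3 N))), for 0.2 s.
At the end, for the whole second after the job is handed in: The rye side's lever rests caught 33 to 37.2 mm down with the rye slice down in its slot (lower edge under 83 mm above the toaster's underside), both still; the other lever (within 4 mm) and the white slice (over 104 mm) are up; the toaster is level, within 20 mm of its start (((y of rye_slice in the frame of toaster above 0 m and value of joint lever_left between 0.033 and 0.0372 m and value of joint lever_right below 0.004 m and velocity of joint lever_left between -0.01 and 0.01 m/s) or (y of rye_slice in the frame of toaster below 0 m and value of joint lever_right between 0.033 and 0.0372 m and value of joint lever_left below 0.004 m and velocity of joint lever_right between -0.01 and 0.01 m/s)) and z of rye_slice in the frame of toaster below 0.083 m and z of white_slice in the frame of toaster above 0.104 m and linear speed of rye_slice below 0.02 m/s and angle between toaster's own z axis and vertical below 0.03 rad and distance of toaster from where it was at the start of the episode below 0.02 m); the robot touches nothing.
It fails at once if the white slice's lever pushed down (more than 10 mm) ((y of rye_slice in the frame of toaster above 0 m and value of joint lever_right above 0.01 m) or (y of rye_slice in the frame of toaster below 0 m and value of joint lever_left above 0.01 m)).
It fails at once if the bread handled with the fingers (more than 2 N) (contact force between the fingers and rye_slice above 2 N or contact force between the fingers and white_slice above 2 N).
It fails at once if a slice lifted out of its slot (20 mm or more) (z of any of rye_slice, white_slice in the frame of toaster above 0.132 m).
It fails at once if the toaster shoved (20 mm), lifted (8 mm) or tipped (0.08 rad) (distance of toaster from where it was at the start of the episode above 0.02 m or height (world z) of toaster above 0.008 m or angle between toaster's own z axis and vertical above 0.08 rad).
It fails at once if the mug, jar, plate or salt shaker moved (20 mm) or tipped over (distance of any of mug, jar, plate, salt from where it was at the start of the episode above 0.02 m or angle between any of mug, jar, plate, salt's own z axis and vertical above 0.35 rad).
It also fails if it takes over 29 s, if anything falls off the work surface, if the arm or the gripper's body presses on something with over 40 N, if the wrist force passes 120 N, or if a joint passes its speed limit or range.

## Working session

There is one attempt and no reset: what is moved stays moved. The work goes in short steps, each a Python script; the robot and the scene stay as the last script left them, time stands still between calls to the robot, and variables do not carry over. Pictures are saved under pics/ and viewed, at most 10 in all, crops included, and the job is handed in when it is done.

```bash
mkdir -p pics; ls
python3 - <<'E'
from cell import ctrl, eyes, ticket, jaws
import cv2,json,numpy as np
for n in("scene","top"):
    f=eyes.grab_frame(n); cv2.imwrite(f"pics/{n}0.png",f["img"][:,:,::-1])
    print(n,f["fx"],f["fy"],f["cx"],f["cy"],f["k1"],np.round(f["cam_to_world"],4).tolist())
    json.dump({k:np.array(v).tolist() for k,v in f.items() if k!="img"},open(f"{n}0.json","w"))
print(ctrl.read_clock(),ctrl.read_eef_rot())
E
```

```text
cell.py
pics
scene 425.3067552683188 425.3067552683188 320.3069097992728 198.42458654669605 0.004101560960821053 [[0.0375, -0.5706, 0.8204, -0.5102], [-0.9993, -0.0193, 0.0323, -0.0922], [-0.0026, -0.821, -0.5709, 0.8356], [0.0, 0.0, 0.0, 1.0]]
top 463.18845740429356 463.18845740429356 317.8972311951173 201.5587186365519 -0.024107410128457196 [[-0.0082, -0.9836, 0.1804, 0.318], [-0.9994, 0.0143, 0.0325, -0.1032], [-0.0345, -0.18, -0.9831, 1.2547], [0.0, 0.0, 0.0, 1.0]]
0.1 [-3.11839568e+00 -3.67778348e-01 -1.00651914e-05]
```

View pics/scene0.png

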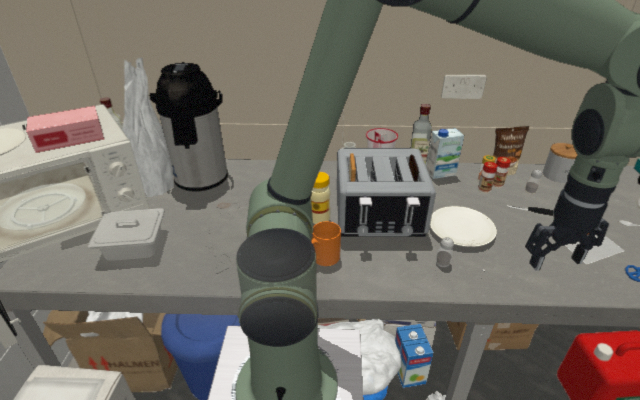

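View pics/top0.png

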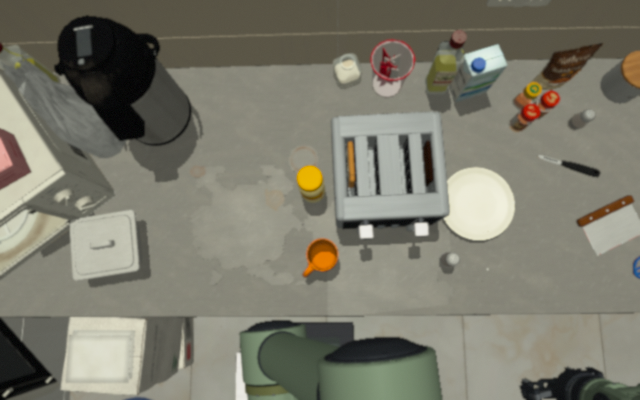

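The rye (dark) is in the right outer slot, near (428,162) in the top view. The white slice is in the left one at (351,162). The knobs are at about (366,231) and (421,229) in top, and (365,202) and (414,202) in scene. I'll enlarge both to read them closer.

Run:
```python
import cv2
a=cv2.imread("pics/scene0.png")[140:280,320:480]; b=cv2.imread("pics/top0.png")[100:280,310:480]
cv2.imwrite("pics/s1.png",cv2.resize(a,None,fx=5,fy=5,interpolation=cv2.INTER_CUBIC)[:600])
cv2.imwrite("pics/t1.png",cv2.resize(b[100:,:],None,fx=4.7,fy=4.7,interpolation=cv2.INTER_CUBIC))
```

```text
(no output)
```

View pics/s1.png

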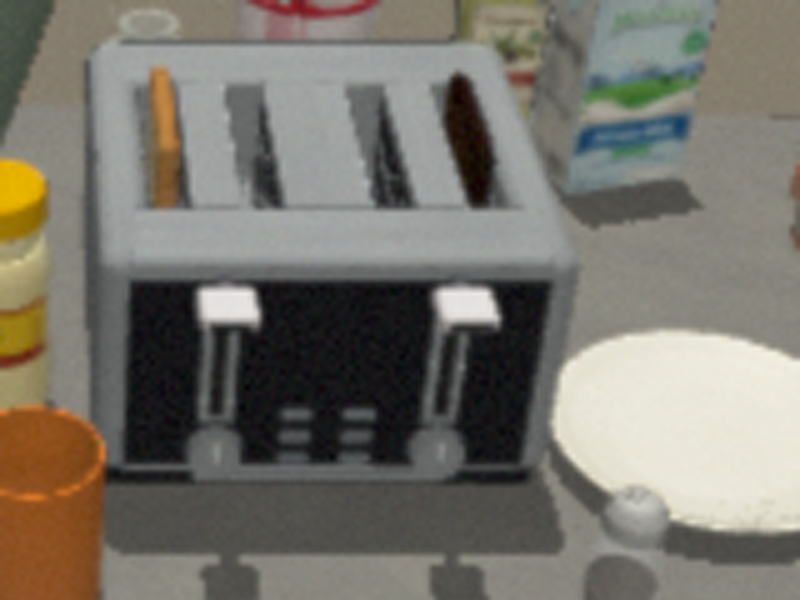

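View pics/t1.png

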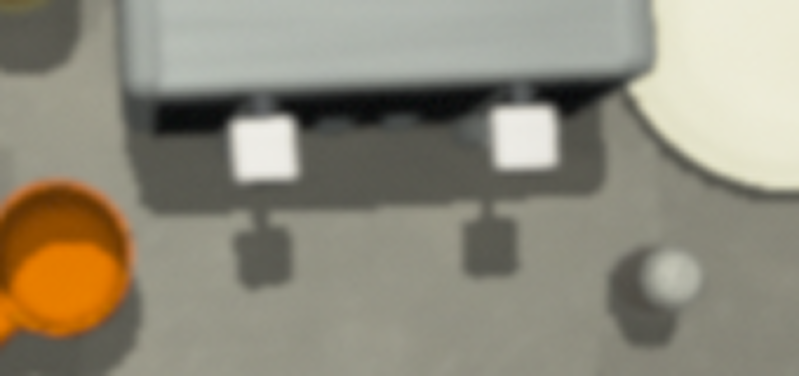

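```bash
cat > h.py <<'E'
import json,numpy as np,cv2
def ray(n,u,v):
    f=json.load(open(n+"0.json"));M=np.array(f["cam_to_world"])
    K=np.array([[f["fx"],0,f["cx"]],[0,f["fy"],f["cy"]],[0,0,1.]])
    p=cv2.undistortPoints(np.array([[[u,v]]],float),K,np.array([f["k1"],0,0,0.]))[0,0]
    return M[:3,3],M[:3,:3]@np.r_[p,1]
def onz(n,u,v,z):
    o,d=ray(n,u,v); return o+d*(z-o[2])/d[2]
def tri(s,t):
    o,d=ray("scene",*s);p,e=ray("top",*t)
    a=np.linalg.lstsq(np.c_[d,-e],p-o,rcond=None)[0]
    A,B=o+a[0]*d,p+a[1]*e
    return (A+B)/2,np.linalg.norm(A-B)
S=lambda u,v:(320+(u+.5)/5-.5,140+(v+.5)/5-.5)
T=lambda u,v:(310+(u+.5)/4.7-.5,200+(v+.5)/4.7-.5)
E
python3 - <<'E'
from h import *
np.set_printoptions(precision=4,suppress=True)
for k,s,t in[("R",(465,304),(525,136)),("L",(227,304),(264,148)),("salt",(637,500),(672,275))]:
    print(k,*tri(S(*s),T(*t)),onz("top",*T(*t),.09 if k=="salt" else .17),onz("scene",*S(*s),.09 if k=="salt" else .17))
for c in[(492,106),(555,104),(559,168),(495,171)]: print("Rtop",onz("top",*T(*c),.17))
for c in[(230,117),(296,115),(299,180),(235,184)]: print("Ltop",onz("top",*T(*c),.17))
for c in[(130,90),(640,70)]: print("toaster top front edge",onz("top",*T(*c),.178))
for c in[(60,260),(130,255)]: print("mug rim",onz("top",*T(*c),.101))
E
```

```text
R [ 0.4497 -0.3083  0.167 ] 0.0029438773662912397 [ 0.4492 -0.3092  0.17  ] [ 0.4452 -0.3058  0.17  ]
L [ 0.4453 -0.1782  0.1669] 0.0026035866377126975 [ 0.4449 -0.1793  0.17  ] [ 0.4408 -0.1765  0.17  ]
salt [ 0.3843 -0.3997  0.0852] 0.0005940948121292742 [ 0.3841 -0.3982  0.09  ] [ 0.3787 -0.3981  0.09  ]
Rtop [ 0.4645 -0.2935  0.17  ]
Rtop [ 0.4651 -0.3249  0.17  ]
Rtop [ 0.433  -0.3252  0.17  ]
Rtop [ 0.4319 -0.2935  0.17  ]
Ltop [ 0.4607 -0.1627  0.17  ]
Ltop [ 0.4613 -0.1957  0.17  ]
Ltop [ 0.4287 -0.1962  0.17  ]
Ltop [ 0.4271 -0.1644  0.17  ]
toaster top front edge [ 0.4739 -0.1128  0.178 ]
toaster top front edge [ 0.4805 -0.3661  0.178 ]
mug rim [ 0.3949 -0.0751  0.101 ]
mug rim [ 0.3971 -0.1121  0.101 ]
```

Run:
```python
from cell import ctrl, eyes, ticket, jaws
import numpy as np, cv2
from scipy.spatial.transform import Rotation as R
rot=(R.from_euler("z",.033)*R.from_euler("x",np.pi)).as_rotvec()
print("ik",ctrl.ik([.443,-.308,.26],rot),ctrl.tcp_to_tips)
jaws.grab(20)
ctrl.movep([.30,-.40,.30],rot); ctrl.movep([.443,-.308,.23],rot)
print(ctrl.read_position(),ctrl.read_finger_gap(),ctrl.tcp_to_tips,ctrl.read_contact_force(),ctrl.read_clock())
for n in("scene","top"):cv2.imwrite(f"pics/{n}2.png",eyes.grab_frame(n)["img"][:,:,::-1])
a=cv2.imread("pics/scene2.png")[110:260,320:480]; b=cv2.imread("pics/top2.png")[130:280,340:500]
cv2.imwrite("pics/c2.png",cv2.resize(np.vstack([a,b]),None,fx=2,fy=2)[:600]) if 0 else cv2.imwrite("pics/c2.png",cv2.resize(np.hstack([a,b]),None,fx=2.5,fy=2.5,interpolation=cv2.INTER_CUBIC))
```

```text
ik [-7.44374277e-01  2.99270716e-01 -1.99982012e-01  1.07154360e+00
 -4.44089210e-16  2.36421838e+00] 0.017
[ 0.44225265 -0.3091194   0.23004253] -0.0034713642775431692 0.017 [0.25148807 0.36467127 0.04585158] 2.5333
```

View pics/c2.png

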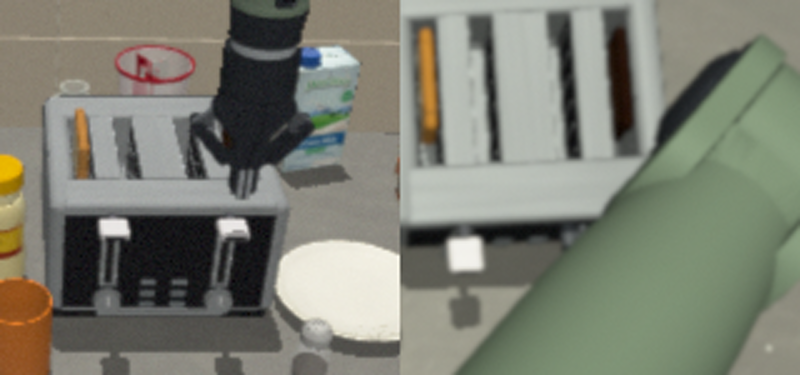

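The closed fingertips, at (242,192) in the left crop, hang over the right knob at (233,228). The way down looks free, and the rye is on the right. Now I'll feel for the knob.

Run:
```python
from cell import ctrl, eyes, ticket, jaws
import numpy as np
p=lambda s:print(s,np.round(ctrl.read_position(),4),np.round(ctrl.read_contact_force(),2),ctrl.read_clock())
ctrl.move_l([.443,-.308,.197],.08)
p("above")
print(ctrl.move_l([.443,-.308,.175],.015,until_force=1.5)); p("contact")
z0=ctrl.read_position()[2]
if .180<z0<.194:
    for d in(.160,.150,.1425):
        print(ctrl.move_l([.443,-.308,d],.03,until_force=20)); p(d)
```

```text
above [ 0.4428 -0.3082  0.1971] [ 0.38 -0.34 -0.  ] 3.2
True
contact [ 0.443  -0.308   0.1863] [ 0.08 -0.85  2.83] 4.0083
False
0.16 [ 0.443  -0.308   0.1598] [0.39 0.85 5.57] 5.025
False
0.15 [ 0.443  -0.308   0.1497] [-0.04  0.79  5.72] 5.5083
False
0.1425 [ 0.443  -0.308   0.1424] [-0.47  0.01  6.71] 5.9083
```

Run:
```python
from cell import ctrl, eyes, ticket, jaws
import numpy as np,cv2
p=lambda s:print(s,np.round(ctrl.read_position(),4),np.round(ctrl.read_contact_force(),2),ctrl.read_clock())
print(ctrl.move_l([.443,-.308,.1402],.02,until_force=15)); p("down")
ctrl.sleep(.2)
for z in(.146,.149,.152,.156):ctrl.move_l([.443,-.308,z],.04);p(z)
ctrl.move_l([.443,-.308,.23],.1);ctrl.move_l([.36,-.36,.30],.15);ctrl.movep([.2,-.5,.30],ctrl.read_eef_rot());p("away")
ctrl.sleep(.3)
a=eyes.grab_frame("scene")["img"][120:260,320:480,::-1];b=eyes.grab_frame("top")["img"][110:250,320:480,::-1]
cv2.imwrite("pics/c3.png",cv2.resize(np.hstack([a,b]),None,fx=2.5,fy=2.5,interpolation=cv2.INTER_CUBIC))
```

```text
False
down [ 0.443  -0.308   0.1402] [-0.9   1.02  6.68] 6.175
0.146 [ 0.443  -0.308   0.1463] [-0.29  0.37  6.49] 6.6667
0.149 [ 0.443  -0.308   0.1493] [-0.73  0.47  6.65] 6.9167
0.152 [ 0.4426 -0.3077  0.1515] [ 0.57 -1.19  0.97] 7.1667
0.156 [ 0.4429 -0.3079  0.1559] [-0.52  0.33 -0.94] 7.4167
away [ 0.2009 -0.4992  0.2996] [ 0.09 -0.64  1.  ] 10.1167
```

View pics/c3.png

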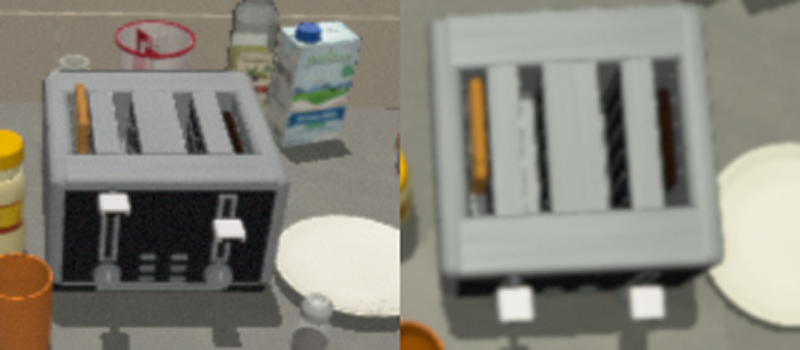

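The right knob is caught partway down at (229,229) in the left crop, against (115,203) for the left knob, which is still up. The rye has sunk into its slot and the toaster and everything around it are where they were. The force on the fingers dropped away between about 35 and 37 mm of depth, which fits the catch at 35.5 mm.

```bash
python3 -c "
from cell import ctrl, eyes, ticket, jaws
print(ticket.sign_off())"
```

```text
the job is handed in; nothing more can be done
None
```

The rye slice is down and toasting: the right lever is caught partway down, the white slice's lever is still up, nothing around the toaster looks disturbed, and the job is handed in (no verdict was returned).

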